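Shake terminal nuts over an inspection tray and start the check

ROBOT

A 7-joint arm with a two-finger parallel gripper is mounted at the origin on the work surface. World frame = base frame: x ahead of the robot, y to its left, z up, the work surface at z = 0. Lengths are in m, angles in degrees, forces in N, time in s.
With the tool pointing down it reaches from about 0.35 to 0.775 m from the base axis. Payload 3.1 kg.
Tool frame: the origin (TCP) lies on the centre line of the jaws, within the pads' length; the fingertips stand 17 mm ahead of it and the grasp point (between the pads) lies 2 mm behind it (robot.tip_reach is the distance from the TCP to the fingertips, in m); z points along the fingers, y is the direction in which the jaws open and shut (so a half turn about z gives the same grasp; the last joint's range is limited). The gripper opens to 85 mm and grips with 20 to 120 N. Pads are 22 mm wide; open, the fingers measure 114 mm over their backs; the gripper's body (76 mm by 85 mm) begins 54 mm behind the grasp point. The pads swing forward as they close: fully open they stand 13 mm farther back than shut.
Start: joints at [-67.592, 17.813, 0.802, 86.603, -0.252, 75.585, -1.558], TCP at [0.231, 0.499, 0.248] pointing down, gripper open.
Joint ranges: [-154.91, 154.91], [-16.99, 109.72], [-72.82, 74.43], [7.12, 147.25], [-82.49, 262.49], [11.32, 116.49], [-174.64, 174.64]. Speed limits (degrees/s): [159.86, 159.86, 180, 180, 180, 180, 180].

INTERFACE

Orientations are given as [roll, pitch, yaw] about the fixed x, y, z axes, in that order (R = Rz(yaw) Ry(pitch) Rx(roll)).
In Python, from station import robot, fingers, vision, workorder, recognise gives the robot as it stands. Calls block until the motion is done:
- robot.move_to(position, orientation): joint-space move of the TCP to a pose.
- robot.line_to(position, orientation=None, velocity=0.15, f_stop=None): straight line of the TCP; orientation=None keeps the orientation; velocity is the mean speed in m/s. With f_stop (N) it stops when the force on the tool has changed by that much, and returns True; else False.
- robot.move_j(angles): joint-space move.
- fingers.gripper_to(opening, force=None): opening from 0.0 (shut) to 1.0 (fully open); force is the grip in N (None keeps the last); returns when the fingers have stopped.
- robot.pause(seconds).
- robot.inverse_kinematics(position, orientation): joint angles nearest the present ones, or None.
- vision.grab_frame(name): name is "side" or "top" or "wrist"; returns the picture (384x512x3 uint8, red, green, blue); there is no depth.
- vision.calibration(name): a dict with "mtx" (3x3 intrinsics, pixels), "extrinsics" (4x4, takes a point from world to camera coordinates); the wrist camera has in their place "T_tool_cam" (4x4, takes a point from camera to tool coordinates, whose origin is the TCP and whose axes are the flange's). Camera axes: x right, y up, looking along -z (the intrinsics and any distortion apply to the point x, -y, -z); pixel columns grow to the right and rows downward; lengths in m; the calibration is good to about 2 mm. A picture is of the moment at which its call begins: read the wrist's pose just before it. calibration takes no time and is no camera call.
A pose or a line that the arm cannot do raises robot.PlanningError and nothing moves.
- workorder.close_job(): hands the job in, once; it reports no verdict.
Trained networks look in the newest picture that a camera, given by its name, has taken for a name from the list of things; names that differ only in an ending like _2 or _b are one class to them, and where a whole thing is asked for, a point or a joint stands for the part that bears it (a point fixed in the world has none). Each returns a list of dicts, best first, with "p" (0 to 1); they miss things now and then, are a little off and sometimes report something else, mostly with a low value. They report only what shows in the picture. A call takes as long as a camera call. They do not tell look-alikes from the thing itself.
- recognise(label, camera): "rect" ([centre column, centre row, width, height] in pixels, round what is visible of it).
Readings, each from a call of its own:
- robot.current_time_s(): time.
- robot.current_joint_positions(): joint angles.
- robot.current_dq(): joint speeds.
- robot.current_joint_torque(): joint torques, N m.
- robot.current_tool_pos(): TCP position.
- robot.current_eef_rot(): TCP orientation.
- robot.current_contact_force(): force on the tool from outside, world axes, zero at the start.
- robot.current_torque(): the same for the moment, N m.
- robot.current_finger_gap(): opening from 0.0 (shut) to 1.0 (fully open).
Only numpy, scipy, OpenCV 4.12 (cv2) and the standard library are available. Lean on these libraries where they do the work, as an engineer would, in place of code of your own. Each camera call takes 0.05 s, during which the arm holds its last target. There are 200 camera calls.

TASK

Pick up the orange shaker by its blue fin and shake all eight brass nuts out of it over the inspection unit's tray, spread so that each of the three bays gets at least two nuts. With the nuts spread, twist the green start switch clockwise to its stop and let it spring back, and leave the shaker lying level, right way up, on its black mat. Leave the jar, bearing, screwdriver, end cap and hammer where they are.

Things in the scene. Friction and masses are not known exactly. Their poses are not given: they have to be found in the camera images.
- shaker: Shaker: covered channel of orange plastic with a 16 mm slot along its roof that shows the nuts, 190 mm long (x), 38 wide (y), 34 high, one end open, walls 4 mm, about 220 g. Origin: centre of its underside; x points from the open mouth to the closed end, z up. The eight nuts lie inside in single file. At the start it lies level on the mat, mouth roughly towards the robot.
- fin (a point): middle of the shaker's fin, to hold it by: blue, upright on the middle of the roof, 70 mm long (x), 14 mm thick (y), from 34 to 76 mm above the shaker's underside; this point is 55 mm above the underside
- mouth (a point): middle of the lower lip of the shaker's open mouth: at (-95, 0, 4) mm in the shaker's frame; the opening is 30 mm wide, 27 high. The floor inside is arched lengthways (crest in the middle, 9 mm above the ends), so the nuts slide out one after another as the mouth-down tilt grows: the first at some 18 to 26 degrees, the last at some 35 to 43 (less if shaken)
- tray (a point): floor centre of the inspection unit's tray, 40 mm above the table. Inside 170 mm (x) by 340 (y), white floor, blue walls 30 mm high, 6 thick; two blue ribs along x, 10 mm high, 5 thick, part it into three bays side by side along y, each 111 mm wide. The unit is a grey fixed box 270 (x) by 370 (y), 40 high. x points away from the front strip with the switch, y left, z up.
- bay_left (a point): centre of the floor of the left bay (113.5 mm along +y from the tray centre)
- bay_middle (a point): centre of the floor of the middle bay
- bay_right (a point): centre of the floor of the right bay (113.5 mm along -y from the tray centre)
- switch (a joint): angle of the start switch, rad: 0 at rest, grows clockwise seen from above to 1.05 at its stop; a spring (about 0.15 Nm at the stop) returns it
- switch_grip (a point): grip point of the start switch, a green rotary knob on a yellow ring on the unit's front strip: on its vertical axis, 75 mm above the table. The grip is an upright bar 56 mm long, 16 thick, from 55 to 88 mm above the table, along this point's x, which turns with the knob (at rest the tray's x).
- mat: black rubber mat fixed on the table, 250 mm (x) by 110 mm (y), 3 mm thick, where the shaker lies at the start; origin: centre of its underside
- nut0: brass hexagon nut, 20 mm across flats, 23 mm across corners, 12 mm thick, 25 g; origin: its centre, z along its bore
- nut1: brass hexagon nut, 20 mm across flats, 23 mm across corners, 12 mm thick, 25 g; origin: its centre, z along its bore
- nut2: brass hexagon nut, 20 mm across flats, 23 mm across corners, 12 mm thick, 25 g; origin: its centre, z along its bore
- nut3: brass hexagon nut, 20 mm across flats, 23 mm across corners, 12 mm thick, 25 g; origin: its centre, z along its bore
- nut4: brass hexagon nut, 20 mm across flats, 23 mm across corners, 12 mm thick, 25 g; origin: its centre, z along its bore
- nut5: brass hexagon nut, 20 mm across flats, 23 mm across corners, 12 mm thick, 25 g; origin: its centre, z along its bore
- nut6: brass hexagon nut, 20 mm across flats, 23 mm across corners, 12 mm thick, 25 g; origin: its centre, z along its bore
- nut7: brass hexagon nut, 20 mm across flats, 23 mm across corners, 12 mm thick, 25 g; origin: its centre, z along its bore
- jar: bystander: red-capped jar, 48 mm diameter, 75 mm high; origin: middle of its underside. Stands or lies on the table; not part of the job
- bearing: bystander: steel bearing ring, 62 mm diameter, 18 mm high; origin: middle of its underside. Stands or lies on the table; not part of the job
- driver: bystander: screwdriver with yellow handle lying along its x; origin: middle of its underside. Stands or lies on the table; not part of the job
- endcap: bystander: blue round motor end cap, 100 mm diameter, 46 mm high; origin: middle of its underside. Stands or lies on the table; not part of the job
- hammer: bystander: hammer with wooden handle lying along its x; origin: middle of its underside. Stands or lies on the table; not part of the job
Not all that is in view belongs to the job. There is more than one size of the shaker; the job needs the largest.

How it is judged (in metres and radians):
On the way, in this order (a step that is already met when the one before it is completed fails the run):
1. all eight nuts lie in the tray, at least two in each bay (x of nut0 in the frame of tray between -0.086 and 0.086 m and y of nut0 in the frame of tray between -0.171 and 0.171 m and z of nut0 in the frame of tray between -0.005 and 0.045 m and x of nut1 in the frame of tray between -0.086 and 0.086 m and y of nut1 in the frame of tray between -0.171 and 0.171 m and z of nut1 in the frame of tray between -0.005 and 0.045 m and x of nut2 in the frame of tray between -0.086 and 0.086 m and y of nut2 in the frame of tray between -0.171 and 0.171 m and z of nut2 in the frame of tray between -0.005 and 0.045 m and x of nut3 in the frame of tray between -0.086 and 0.086 m and y of nut3 in the frame of tray between -0.171 and 0.171 m and z of nut3 in the frame of tray between -0.005 and 0.045 m and x of nut4 in the frame of tray between -0.086 and 0.086 m and y of nut4 in the frame of tray between -0.171 and 0.171 m and z of nut4 in the frame of tray between -0.005 and 0.045 m and x of nut5 in the frame of tray between -0.086 and 0.086 m and y of nut5 in the frame of tray between -0.171 and 0.171 m and z of nut5 in the frame of tray between -0.005 and 0.045 m and x of nut6 in the frame of tray between -0.086 and 0.086 m and y of nut6 in the frame of tray between -0.171 and 0.171 m and z of nut6 in the frame of tray between -0.005 and 0.045 m and x of nut7 in the frame of tray between -0.086 and 0.086 m and y of nut7 in the frame of tray between -0.171 and 0.171 m and z of nut7 in the frame of tray between -0.005 and 0.045 m and ((y of nut0 in the frame of tray above 0.0565 m and y of any of nut1, nut2, nut3, nut4, nut5, nut6, nut7 in the frame of tray above 0.0565 m) or (y of nut1 in the frame of tray above 0.0565 m and y of any of nut2, nut3, nut4, nut5, nut6, nut7 in the frame of tray above 0.0565 m) or (y of nut2 in the frame of tray above 0.0565 m and y of any of nut3, nut4, nut5, nut6, nut7 in the frame of tray above 0.0565 m) or (y of nut3 in the frame of tray above 0.0565 m and y of any of nut4, nut5, nut6, nut7 in the frame of tray above 0.0565 m) or (y of nut4 in the frame of tray above 0.0565 m and y of any of nut5, nut6, nut7 in the frame of tray above 0.0565 m) or (y of nut5 in the frame of tray above 0.0565 m and y of any of nut6, nut7 in the frame of tray above 0.0565 m) or (y of nut6 in the frame of tray above 0.0565 m and y of nut7 in the frame of tray above 0.0565 m)) and ((y of nut0 in the frame of tray between -0.0565 and 0.0565 m and (y of nut1 in the frame of tray between -0.0565 and 0.0565 m or y of nut2 in the frame of tray between -0.0565 and 0.0565 m or y of nut3 in the frame of tray between -0.0565 and 0.0565 m or y of nut4 in the frame of tray between -0.0565 and 0.0565 m or y of nut5 in the frame of tray between -0.0565 and 0.0565 m or y of nut6 in the frame of tray between -0.0565 and 0.0565 m or y of nut7 in the frame of tray between -0.0565 and 0.0565 m)) or (y of nut1 in the frame of tray between -0.0565 and 0.0565 m and (y of nut2 in the frame of tray between -0.0565 and 0.0565 m or y of nut3 in the frame of tray between -0.0565 and 0.0565 m or y of nut4 in the frame of tray between -0.0565 and 0.0565 m or y of nut5 in the frame of tray between -0.0565 and 0.0565 m or y of nut6 in the frame of tray between -0.0565 and 0.0565 m or y of nut7 in the frame of tray between -0.0565 and 0.0565 m)) or (y of nut2 in the frame of tray between -0.0565 and 0.0565 m and (y of nut3 in the frame of tray between -0.0565 and 0.0565 m or y of nut4 in the frame of tray between -0.0565 and 0.0565 m or y of nut5 in the frame of tray between -0.0565 and 0.0565 m or y of nut6 in the frame of tray between -0.0565 and 0.0565 m or y of nut7 in the frame of tray between -0.0565 and 0.0565 m)) or (y of nut3 in the frame of tray between -0.0565 and 0.0565 m and (y of nut4 in the frame of tray between -0.0565 and 0.0565 m or y of nut5 in the frame of tray between -0.0565 and 0.0565 m or y of nut6 in the frame of tray between -0.0565 and 0.0565 m or y of nut7 in the frame of tray between -0.0565 and 0.0565 m)) or (y of nut4 in the frame of tray between -0.0565 and 0.0565 m and (y of nut5 in the frame of tray between -0.0565 and 0.0565 m or y of nut6 in the frame of tray between -0.0565 and 0.0565 m or y of nut7 in the frame of tray between -0.0565 and 0.0565 m)) or (y of nut5 in the frame of tray between -0.0565 and 0.0565 m and (y of nut6 in the frame of tray between -0.0565 and 0.0565 m or y of nut7 in the frame of tray between -0.0565 and 0.0565 m)) or (y of nut6 in the frame of tray between -0.0565 and 0.0565 m and y of nut7 in the frame of tray between -0.0565 and 0.0565 m)) and ((y of nut0 in the frame of tray below -0.0565 m and y of any of nut1, nut2, nut3, nut4, nut5, nut6, nut7 in the frame of tray below -0.0565 m) or (y of nut1 in the frame of tray below -0.0565 m and y of any of nut2, nut3, nut4, nut5, nut6, nut7 in the frame of tray below -0.0565 m) or (y of nut2 in the frame of tray below -0.0565 m and y of any of nut3, nut4, nut5, nut6, nut7 in the frame of tray below -0.0565 m) or (y of nut3 in the frame of tray below -0.0565 m and y of any of nut4, nut5, nut6, nut7 in the frame of tray below -0.0565 m) or (y of nut4 in the frame of tray below -0.0565 m and y of any of nut5, nut6, nut7 in the frame of tray below -0.0565 m) or (y of nut5 in the frame of tray below -0.0565 m and y of any of nut6, nut7 in the frame of tray below -0.0565 m) or (y of nut6 in the frame of tray below -0.0565 m and y of nut7 in the frame of tray below -0.0565 m))), for 0.3 s.
2. the start switch is turned to its stop (value of joint switch above 0.97 rad), for 0.05 s.
At the end, for the whole second after the job is handed in: All eight nuts lie inside the tray walls with at least two in each of the three bays; the switch is back within 0.08 rad of rest; the shaker lies still and right way up (within 0.1 rad of level) on the mat, its centre within 60 mm of the mat's centre; nothing else was moved by more than 40 mm (all of step 1 and value of joint switch below 0.08 rad and horizontal distance between shaker and mat below 0.06 m and height (world z) of shaker below 0.012 m and angle between shaker's own z axis and vertical below 0.1 rad and linear speed of shaker below 0.02 m/s); the robot touches nothing.
It fails at once if the jar is moved by more than 40 mm (distance of jar from where it was at the start of the episode above 0.04 m).
It fails at once if the bearing ring is moved by more than 40 mm (distance of bearing from where it was at the start of the episode above 0.04 m).
It fails at once if the screwdriver is moved by more than 40 mm (distance of driver from where it was at the start of the episode above 0.04 m).
It fails at once if the motor end cap is moved by more than 40 mm (distance of endcap from where it was at the start of the episode above 0.04 m).
It fails at once if the hammer is moved by more than 40 mm (distance of hammer from where it was at the start of the episode above 0.04 m).
It also fails if it takes over 72 s, if anything falls off the work surface, if the arm or the gripper's body presses on something with over 40 N, if the wrist force passes 120 N, or if a joint passes its speed limit or range.

## Working session

There is one attempt and no reset: what is moved stays moved. The work goes in short steps, each a Python script; the robot and the scene stay as the last script left them, time stands still between calls to the robot, and variables do not carry over. Pictures are saved under pics/ and viewed, about 8 in all and at most 12, crops included, and the job is handed in when it is done.

```bash
mkdir -p pics; ls; python3 - <<'E'
from station import robot, vision, recognise
import cv2, numpy as np
for n in ("top","side"):
    f=vision.grab_frame(n); cv2.imwrite(f"pics/{n}0.png",cv2.resize(f[:,:,::-1],(800,600),interpolation=cv2.INTER_CUBIC))
    c=vision.calibration(n); print(n,{k:np.round(v,3).tolist() if not isinstance(v,str) else v for k,v in c.items()})
    for l in ("shaker","fin","mat","tray","switch","switch_grip","nut0","jar","bearing","driver","endcap","hammer"):
        try: print(l,[(np.round(d["rect"]).tolist(),round(d["p"],2)) for d in recognise(l,n)[:9]])
        except Exception as e: print(l,e)
print({k:np.round(v,3).tolist() for k,v in vision.calibration("wrist").items()}, robot.current_time_s())
E
```

```text
pics
top {'mtx': [[494.1, 0.0, 257.635], [0.0, 494.1, 187.895], [0.0, 0.0, 1.0]], 'extrinsics': [[-0.021, -1.0, -0.004, 0.009], [0.996, -0.021, 0.087, -0.578], [-0.087, -0.003, 0.996, -1.356], [0.0, 0.0, 0.0, 1.0]]}
shaker [([286.0, 245.0, 45.0, 42.0], 0.95), ([417.0, 263.0, 32.0, 50.0], 0.8), ([357.0, 200.0, 27.0, 66.0], 0.64)]
fin [([287.0, 246.0, 44.0, 44.0], 0.91), ([355.0, 202.0, 30.0, 66.0], 0.83), ([422.0, 265.0, 30.0, 53.0], 0.65)]
mat [([350.0, 198.0, 51.0, 95.0], 0.69)]
tray [([164.0, 216.0, 137.0, 103.0], 0.7)]
switch [([159.0, 249.0, 27.0, 22.0], 0.76)]
switch_grip [([158.0, 249.0, 22.0, 24.0], 0.77)]
nut0 [([166.0, 213.0, 142.0, 99.0], 0.69)]
jar [([305.0, 200.0, 22.0, 21.0], 0.48)]
bearing [([405.0, 201.0, 20.0, 28.0], 0.87)]
driver [([370.0, 134.0, 70.0, 14.0], 0.71), ([407.0, 200.0, 22.0, 24.0], 0.49)]
endcap []
hammer []
side {'mtx': [[413.88, 0.0, 263.355], [0.0, 413.88, 201.339], [0.0, 0.0, 1.0]], 'extrinsics': [[0.767, -0.641, -0.016, -0.443], [0.372, 0.423, 0.826, -0.264], [-0.523, -0.64, 0.563, -1.172], [0.0, 0.0, 0.0, 1.0]]}
shaker [([308.0, 321.0, 56.0, 31.0],
[... 214 characters left out ...]
82.0, 50.0], 0.82), ([374.0, 246.0, 31.0, 17.0], 0.21)]
tray [([209.0, 191.0, 112.0, 77.0], 0.91)]
switch [([183.0, 185.0, 18.0, 13.0], 0.78)]
switch_grip []
nut0 []
jar [([284.0, 230.0, 15.0, 26.0], 0.65), ([210.0, 189.0, 111.0, 78.0], 0.59)]
bearing [([347.0, 284.0, 24.0, 20.0], 0.7)]
driver [([371.0, 242.0, 33.0, 22.0], 0.72), ([209.0, 190.0, 109.0, 77.0], 0.62)]
endcap [([253.0, 174.0, 25.0, 24.0], 0.64), ([298.0, 186.0, 61.0, 35.0], 0.45)]
hammer [([298.0, 186.0, 59.0, 33.0], 0.8)]
{'mtx': [[316.469, 0.0, 254.413], [0.0, 316.469, 191.138], [0.0, 0.0, 1.0]], 'T_tool_cam': [[-0.001, 0.964, 0.265, 0.065], [1.0, 0.001, 0.001, -0.0], [0.001, 0.265, -0.964, -0.125], [0.0, 0.0, 0.0, 1.0]]} 1.3
```

View pics/top0.png

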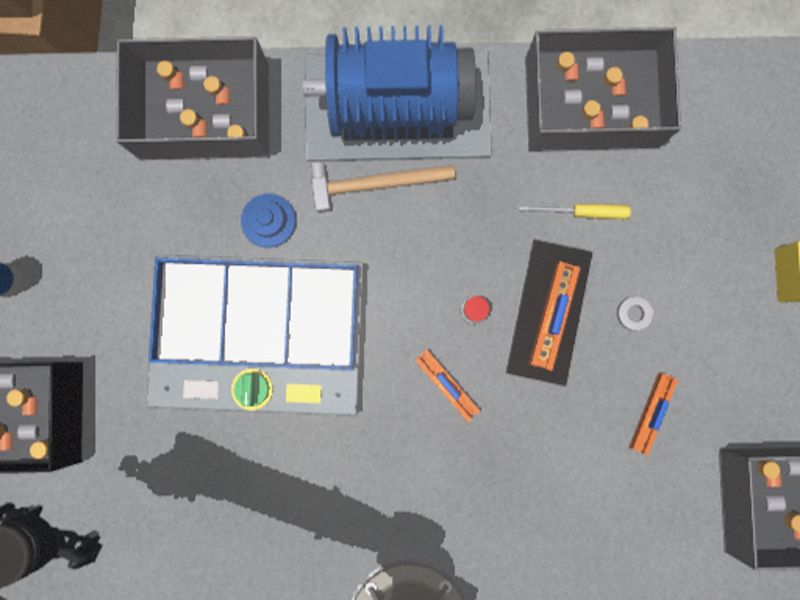

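View pics/side0.png

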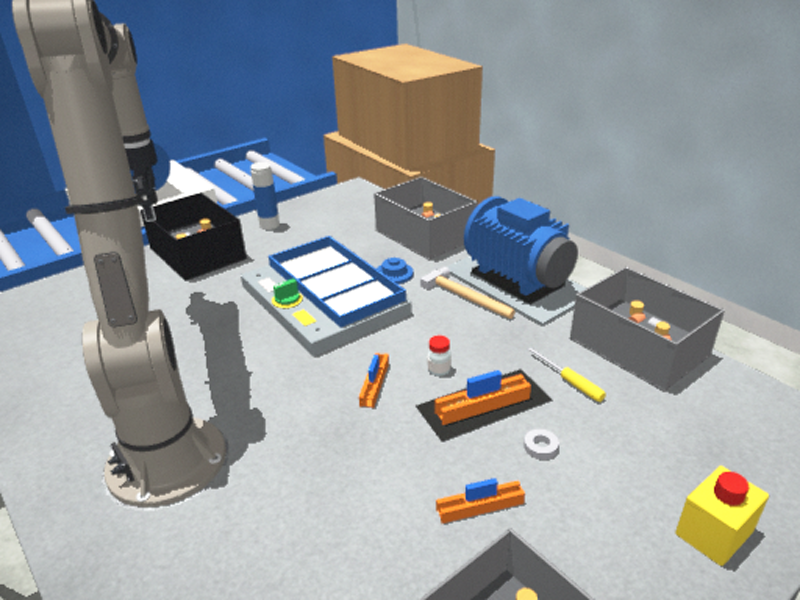

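The three orange shakers in the top picture (800 px) are at (556,316) on the black mat, (449,385) and (655,413). The one on the mat looks longest and shows nuts in its slot. I'll measure it and confirm it in a crop.

```bash
cat > h.py <<'E'
from station import robot, fingers, vision, workorder, recognise
import cv2, numpy as np
from scipy.spatial.transform import Rotation as Rn
def cam(n):
    c=vision.calibration(n)
    if n=="wrist":
        T=np.eye(4);T[:3,:3]=Rn.from_euler('xyz',robot.current_eef_rot(),degrees=True).as_matrix();T[:3,3]=robot.current_tool_pos()
        return c["mtx"],np.linalg.inv(T@c["T_tool_cam"])
    return np.array(c["mtx"]),np.array(c["extrinsics"])
def back(px,z,C):
    K,E=C; px=np.atleast_2d(px).astype(float); R=E[:3,:3]; o=-R.T@E[:3,3]
    d=np.c_[(px[:,0]-K[0,2])/K[0,0],-(px[:,1]-K[1,2])/K[1,1],-np.ones(len(px))]@R
    z=np.broadcast_to(z,len(px)); return o+d*((z-o[2])/d[:,2])[:,None]
def proj(p,C):
    K,E=C; q=np.atleast_2d(p)@E[:3,:3].T+E[:3,3]
    return np.c_[K[0,0]*q[:,0]/-q[:,2]+K[0,2],-K[1,1]*q[:,1]/-q[:,2]+K[1,2]]
def rect(mask,z,C):
    "min-area rectangle of the largest blob, in world at height z: centre, yaw of long side (deg), sizes"
    n,l,s,c=cv2.connectedComponentsWithStats(mask.astype(np.uint8)); i=1+np.argmax(s[1:,4])
    v,u=np.nonzero(l==i); w=back(np.c_[u,v],z,C)[:,:2]
    (c,s,a)=cv2.minAreaRect((w*1000).astype(np.float32))
    if s[0]<s[1]: a+=90; s=s[::-1]
    return np.array(c)/1000,(a+90)%180-90,s
def masks(f):
    h,s,v=cv2.split(cv2.cvtColor(f,cv2.COLOR_RGB2HSV))
    return dict(orange=(h>4)&(h<16)&(s>150)&(v>90),blue=(h>100)&(h<125)&(s>120)&(v>60),green=(h>45)&(h<85)&(s>90)&(v>50),
      dark=(v<60),white=(v>200)&(s<40),yellow=(h>22)&(h<35)&(s>120)&(v>120))
E
python3 - <<'E'
from h import *
f=vision.grab_frame("top");C=cam("top");m=masks(f)
def box(M,u0,u1,v0,v1):
    o=np.zeros_like(M);o[v0:v1,u0:u1]=M[v0:v1,u0:u1];return o
S=lambda *a:[int(x*.64) for x in a]
for name,b in dict(mat=(530,570,235,390),).items():pass
for k,b in dict(mat=(535,580,240,375),A=(415,485,345,425),B=(628,680,370,458)).items(): 
    print(k,"orange@.034",rect(box(m["orange"],*S(*b)),.034,C)); print(k,"fin@.076",rect(box(m["blue"],*S(*b)),.076,C))
print("mat",rect(box(m["dark"]|m["orange"]|m["blue"],*S(500,600,235,390)),.003,C))
print("tray wall",rect(box(m["blue"],*S(145,370,250,375)),.07,C))
print("white floor",rect(cv2.morphologyEx(box(m["white"],*S(150,362,255,366)).astype(np.uint8),cv2.MORPH_CLOSE,np.ones((7,7))),.04,C))
print("green top@.088",rect(box(m["green"],*S(225,275,365,415)),.06,C))
y=box(m["yellow"]|m["green"],*S(228,276,365,415)); print("ring",rect(y,.045,C))
for k,z,p in [("jar",.075,(476,309)),("bearing",.018,(635,314)),("driver",.01,(520,210)),("driver",.01,(630,211)),("endcap",.04,(268,220)),("ham",.02,(320,187)),("ham",.01,(455,173)),("unit c",.04,(148,408)),("unit",.04,(358,412)),("unit",.04,(365,262)),("motor plate",0,(306,158)),("motor plate",0,(490,157))]:
    print(k,back(np.array(p)*.64,z,C).round(3))
cv2.imwrite("pics/crop.png",cv2.resize(f[215:295,255:450,::-1],None,fx=4,fy=4,interpolation=cv2.INTER_CUBIC)); cv2.imwrite("pics/crop.png",cv2.resize(f[145:300,255:450,::-1],None,fx=3.8,fy=3.8,interpolation=cv2.INTER_CUBIC))
E
```

```text
mat orange@.034 (array([ 0.53362823, -0.2720372 ]), -17.153038024902344, (190.0658416748047, 38.6036262512207))
mat fin@.076 (array([ 0.53226562, -0.27096936]), -17.320335388183594, (68.9494857788086, 13.122110366821289))
A orange@.034 (array([ 0.37568643, -0.10878706]), 43.830650329589844, (42.30070877075195, 25.15556526184082))
A fin@.076 (array([ 0.41496268, -0.07660954]), 39.440696716308594, (48.78341293334961, 8.083953857421875))
B orange@.034 (array([ 0.35881073, -0.43796509]), -24.33885955810547, (139.64401245117188, 32.55155944824219))
B fin@.076 (array([ 0.35957318, -0.43338177]), -24.579849243164062, (50.228336334228516, 15.073356628417969))
mat (array([ 0.5353504 , -0.27806192]), -17.154067993164062, (194.37655639648438, 39.481109619140625))
tray wall (array([0.55249542, 0.37665405]), -3.9662704467773438, (178.79513549804688, 110.76713562011719))
white floor (array([0.54631073, 0.25594826]), 86.65001678466797, (333.5766906738281, 169.5417022705078))
green top@.088 (array([0.41380484, 0.27717746]), -0.2017059326171875, (51.02465057373047, 27.00495147705078))
ring (array([0.4107626, 0.2657403]), 6.858027935028076, (59.09089660644531, 55.06599426269531))
jar [[ 0.544 -0.129  0.075]]
bearing [[ 0.533 -0.418  0.018]]
driver [[ 0.728 -0.22   0.01 ]]
driver [[ 0.721 -0.421  0.01 ]]
endcap [[0.713 0.234 0.04 ]]
ham [[0.776 0.143 0.02 ]]
ham [[ 0.799 -0.104  0.01 ]]
unit c [[0.385 0.446 0.04 ]]
unit [[0.371 0.079 0.04 ]]
unit [[0.634 0.063 0.04 ]]
motor plate [[0.836 0.171 0.   ]]
motor plate [[ 0.83 -0.17  0.  ]]
```

View pics/crop.png

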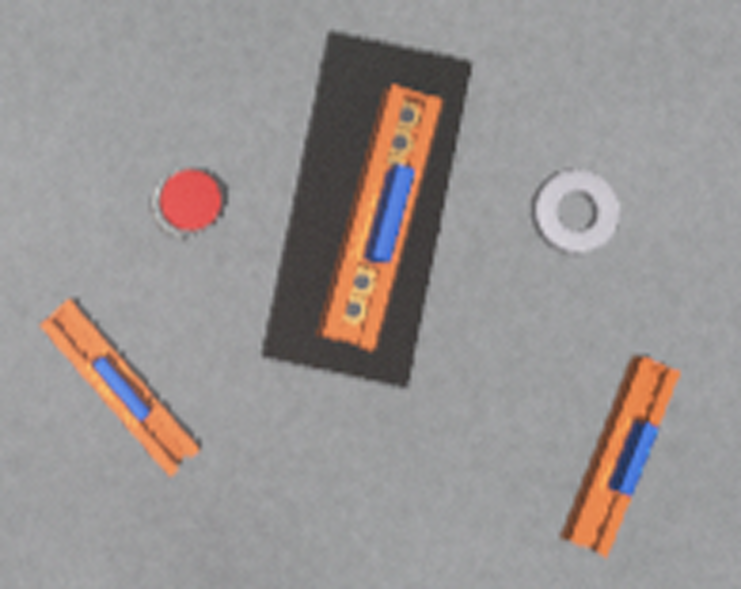

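The crop shows the shaker at (380,215) on the mat. It measures 190 mm long against about 140 mm for the one at (620,455), and the one at (120,388) is clearly smaller too. Its nuts show in the slot, with the mouth at the lower end, so this is the right one. Next I'll check reach, then refine the pose with the wrist camera.

```bash
cat >> h.py <<'E'
SH=np.array([.533,-.271]); SHYAW=-17.2; TR=np.array([.546,.254]); TRYAW=-3.3; HG=.058
FL=-1  # tool x = FL * shaker x
def tool(yaw,tilt=0):
    Rs=Rn.from_euler('ZY',[yaw,-tilt],degrees=True)
    return Rs,(Rs*Rn.from_matrix(np.diag([FL,-FL,-1.]))).as_euler('xyz',degrees=True)
def trp(x,y,z):
    p=Rn.from_euler('z',TRYAW,degrees=True).apply([x,y,0]); return np.array([TR[0]+p[0],TR[1]+p[1],z])
def pour(xm,ym,zm,tilt,yaw=None):
    "TCP pose with mouth lip at tray (xm,ym), world height zm"
    Rs,o=tool(TRYAW if yaw is None else yaw,tilt); return trp(xm,ym,zm)+Rs.apply([.095,0,HG-.004]),o
E
python3 - <<'E'
import h; from h import *
print(robot.current_eef_rot())
for F in (-1,1):
    h.FL=F; print("FL",F)
    for z in (.061,.3):
        q=robot.inverse_kinematics([*SH,z],tool(SHYAW)[1]); print("sh",z,None if q is None else np.round(q))
    for y in (.1135,0,-.1135):
        for x in (.03,.01):
            for t in (-8,15,30,48):
              p,o=pour(x,y,.1,t); q=robot.inverse_kinematics(p,o); print(y,x,t,p.round(3),None if q is None else np.round(q))
    for a in (0,-65): q=robot.inverse_kinematics([.413,.268,.08],tool(TRYAW+a)[1]);print("sw",None if q is None else np.round(q))
E
```

```text
[1.79999494e+02 1.83232173e-03 1.55205907e+02]
FL -1
sh 0.061 [ -2.  38.  42.  94. -28.  59. 121.]
sh 0.3 [-11.  31.  60.  74. -27.  89. 119.]
0.1135 0.03 -8 [0.684 0.36  0.14 ] [-30.  57.   8.  36. -11.  94.  62.]
0.1135 0.03 15 [0.66  0.361 0.177] [-39.  36.   8.  71.   5.  61.  52.]
0.1135 0.03 30 [0.638 0.362 0.194] [-47.  27.  10.  88.  22.  45.  34.]
0.1135 0.03 48 [0.606 0.364 0.207] [-63.  23.  18. 105.  58.  35.  -6.]
0.1135 0.01 -8 [0.664 0.361 0.14 ] [-31.  54.   8.  43. -10.  91.  61.]
0.1135 0.01 15 [0.64  0.362 0.177] [-40.  34.   8.  74.   5.  60.  51.]
0.1135 0.01 30 [0.618 0.364 0.194] [-49.  26.  10.  91.  23.  44.  32.]
0.1135 0.01 48 [0.586 0.365 0.207] [-65.  21.  17. 107.  59.  36.  -8.]
0 0.03 -8 [0.677 0.246 0.14 ] [-25.  49.  12.  53. -12.  87.  72.]
0 0.03 15 [0.654 0.248 0.177] [-33.  29.  11.  83.   2.  55.  62.]
0 0.03 30 [0.631 0.249 0.194] [-42.  20.  13.  99.  19.  37.  43.]
0 0.03 48 [0.599 0.251 0.207] [-58.  14.  21. 117.  67.  28.  -9.]
0 0.01 -8 [0.657 0.248 0.14 ] [-26.  46.  12.  58. -11.  85.  71.]
0 0.01 15 [0.634 0.249 0.177] [-34.  27.  11. 
[... 2108 characters left out ...]
8.   15. -165.]
-0.1135 0.03 -8 [0.671 0.133 0.14 ] [-30.  48.  39.  62. -28.  87. -89.]
-0.1135 0.03 15 [0.647 0.134 0.177] [-40.  27.  34.  91. -14.  52. -97.]
-0.1135 0.03 30 [0.625 0.136 0.194] [ -37.   14.   20.  107.   11.   32. -120.]
-0.1135 0.03 48 [0.593 0.138 0.207] [ 28.  15. -62. 124.  88.  36. 167.]
-0.1135 0.01 -8 [0.651 0.134 0.14 ] [-32.  45.  39.  67. -27.  84. -89.]
-0.1135 0.01 15 [0.627 0.136 0.177] [-41.  24.  34.  94. -12.  51. -99.]
-0.1135 0.01 30 [0.605 0.137 0.194] [ -33.   12.   14.  110.   16.   32. -125.]
-0.1135 0.01 48 [0.573 0.139 0.207] [ 28.  12. -62. 126.  87.  34. 166.]
sw [ -60.   23.   31.  109.  -15.   52. -114.]
sw [-26.  21. -11. 108.   5.  51. 162.]
```

```bash
python3 - <<'E'
from h import *
fingers.gripper_to(.65,60)
robot.move_to([*SH,.26],tool(SHYAW)[1])
C=cam("wrist");f=vision.grab_frame("wrist");m=masks(f)
print(robot.current_tool_pos().round(4) if hasattr(robot.current_tool_pos(),'round') else robot.current_tool_pos(),robot.current_time_s())
for z in(.037,): print("orange",rect(m["orange"]|m["blue"],z,C))
print("fin",rect(m["blue"],.079,C))
print("mat",rect(m["dark"]|m["orange"]|m["blue"],.003,C))
for p in proj(np.array([[*SH,.079],[*SH,.037]]),C):print(p)
print("F",robot.current_contact_force())
cv2.imwrite("pics/w1.png",f[:,:,::-1])
E
```

```text
[ 0.5336 -0.2699  0.2598] 4.7167
orange (array([ 0.5344165 , -0.27253003]), -17.657196044921875, (190.4438934326172, 39.370697021484375))
fin (array([ 0.36821033, -0.42281488]), -24.287826538085938, (47.80434036254883, 23.603824615478516))
mat (array([ 0.74007428, -0.33286511]), 72.86566925048828, (766.5050659179688, 243.49554443359375))
[253.97981333 172.94992873]
[254.0373811  165.06956373]
F [ 0.39989354 -0.32658786 -0.87070042]
```

View pics/w1.png

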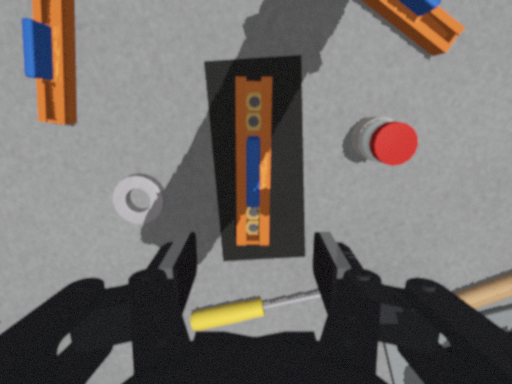

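```bash
sed -i 's/^SH=.*/SH=np.array([.534,-.272]); SHYAW=-17.4; TR=np.array([.546,.254]); TRYAW=-3.3; HG=.058/' h.py
python3 - <<'E'
from h import *
C=cam("top"); c=back(np.array([(535,240),(592,253),(566,385),(507,372)])*.64,.003,C)[:,:2]; print("mat",c.mean(0),np.linalg.norm(np.diff(c,axis=0),axis=1))
o=tool(SHYAW)[1]
robot.line_to([*SH,.12],o,velocity=.2)
print("hit",robot.line_to([*SH,.061],velocity=.08,f_stop=12),robot.current_tool_pos())
fingers.gripper_to(0,110); print("gap",robot.current_finger_gap())
robot.line_to([*SH,.10],velocity=.06)
robot.line_to([*SH,.22],tool(SHYAW,-8)[1],velocity=.15)
robot.pause(.2); print(robot.current_tool_pos(),robot.current_contact_force(),robot.current_torque(),robot.current_time_s())
f=vision.grab_frame("wrist"); cv2.imwrite("pics/w2.png",f[:,:,::-1])
E
```

```text
mat [ 0.54061107 -0.26941432] [0.10626385 0.24471353 0.108215  ]
hit False [ 0.53422539 -0.2724157   0.0613586 ]
gap 0.15388597140171575
[ 0.53356888 -0.27151866  0.21905662] [-0.55203836  0.29915315 -4.87053053] [-0.04197748 -0.27350521  0.0128706 ] 8.8667
```

View pics/w2.png

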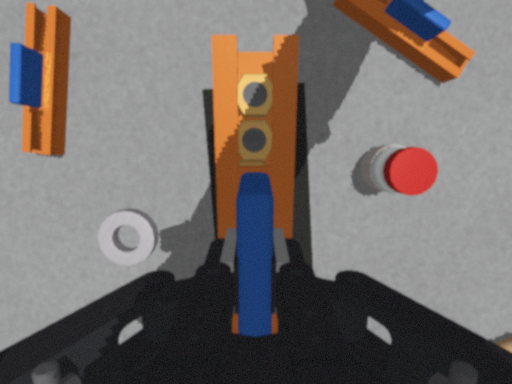

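```bash
cat >> h.py <<'E'
def wt(n=8):
    a=[]
    for _ in range(n): a.append(robot.current_contact_force()); robot.pause(.02)
    return np.mean(a,0).round(3),np.std(a,0)[2].round(3)
def brass(f):
    h,s,v=cv2.split(cv2.cvtColor(f,cv2.COLOR_RGB2HSV)); return ((h>14)&(h<32)&(s>70)&(v>70)).astype(np.uint8)
E
python3 - <<'E'
from h import *
R,o=tool(SHYAW/2,-8)
robot.line_to([.56,-.06,.24],o,velocity=.3)
p,o=pour(.03,-.1135,.17,-8); robot.line_to(p,o,velocity=.25)
p,o=pour(.03,-.1135,.095,5); robot.line_to(p,o,velocity=.15)
ims=[]
for t in (12,16,18):
    p,o=pour(.03,-.1135,.09,t); robot.line_to(p,o,velocity=.06); robot.pause(.15)
    print(t,robot.current_tool_pos()-p,wt(),robot.current_time_s(),np.round(robot.current_joint_positions()))
f=vision.grab_frame("wrist"); s=vision.grab_frame("side")
cv2.imwrite("pics/w3.png",cv2.resize(np.hstack([f,cv2.resize(s[140:240,150:283],(512,384))])[:,:,::-1],(800,300),interpolation=cv2.INTER_AREA))
E
```

```text
12 [ 0.00175083 -0.00053146  0.00091908] (array([ 0.048, -0.112, -4.43 ]), np.float64(0.341)) 11.95 [-51.  36.  56.  89. -33.  60.  97.]
16 [6.14926855e-04 4.05596148e-05 1.03934783e-04] (array([ 0.19 ,  0.231, -4.309]), np.float64(0.652)) 12.5083 [-55.  34.  58.  93. -32.  54.  97.]
18 [3.38128550e-04 6.68340538e-05 1.41513121e-04] (array([-0.237,  0.02 , -4.258]), np.float64(0.497)) 13.0417 [-57.  32.  59.  96. -32.  51.  97.]
```

View pics/w3.png

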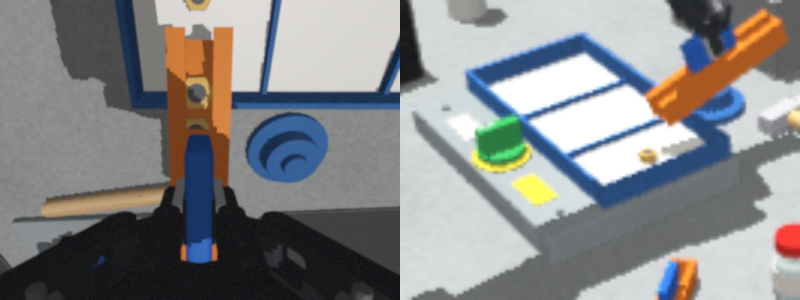

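The wrist view shows the shaker's mouth over the right bay, and the side view shows one nut already on the right bay's floor at (648,155). I'll keep tilting in small steps and count the nuts with the side camera.

```bash
cat >> h.py <<'E'
def count(n="side"):
    "brass blobs (centre px, area) by bay: right, middle, left"
    f=vision.grab_frame(n);C=cam(n);b=brass(f);out=[]
    for y in(-.1135,0,.1135):
        q=np.array([trp(sx*.085,y+sy*.054,.046) for sx,sy in((-1,-1),(1,-1),(1,1),(-1,1))])
        M=np.zeros_like(b);cv2.fillConvexPoly(M,proj(q,C).round().astype(np.int32),1)
        k,l,s,c=cv2.connectedComponentsWithStats(M*b)
        out.append([(*c[i].round().astype(int).tolist(),int(s[i,4])) for i in range(1,k) if s[i,4]>4])
    return f,out
def tilts(ts,xm,ym,zm=.09,v=.06):
    for t in ts:
        p,o=pour(xm,ym,zm,t); robot.line_to(p,o,velocity=v); robot.pause(.2); f,c=count(); print(t,c,round(robot.current_time_s(),1),flush=True)
    return f,c
def duo(path,s):
    f=vision.grab_frame("wrist"); cv2.imwrite(path,cv2.resize(np.hstack([f,cv2.resize(s[140:240,150:283],(512,384),interpolation=cv2.INTER_CUBIC)])[:,:,::-1],(800,300),interpolation=cv2.INTER_AREA))
E
python3 - <<'E'
from h import *
for t in (18,19.5,21,22.5,24):
    s,c=tilts([t],.03,-.1135)
    if sum(b[2] for b in c[0])>45: break
print(np.round(robot.current_joint_positions()))
duo("pics/w4.png",s)
E
```

```text
18 [[(232, 192, 20)], [], []] 13.6
19.5 [[(232, 192, 20)], [], []] 14.1
21 [[(234, 190, 43)], [], []] 14.6
22.5 [[(239, 189, 21), (232, 192, 19)], [], []] 15.1
24 [[(239, 189, 21), (232, 192, 19)], [], []] 15.6
[-64.  29.  62. 102. -30.  42.  96.]
```

View pics/w4.png

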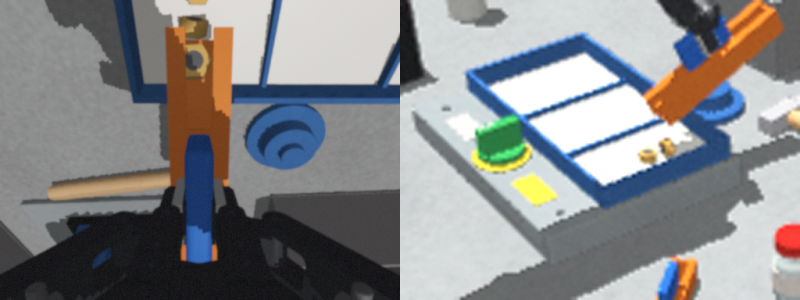

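Two nuts are on the right bay's floor (side crop (648,155) and (667,147)), and the third sits just inside the mouth. I'll level off and go to the middle bay.

```bash
python3 - <<'E'
from h import *
p,o=pour(.03,-.1135,.095,2); robot.line_to(p,o,velocity=.1)
p,o=pour(.03,0,.095,2); robot.line_to(p,o,velocity=.12)
f,c=count(); print(c,np.round(robot.current_joint_positions()))
p,o=pour(.03,0,.09,16); robot.line_to(p,o,velocity=.1)
for t in (20,22,23.5,25,26.5,28,29.5,31,32.5,34):
    s,c=tilts([t],.03,0)
    if sum(b[2] for b in c[1])>50: break
print(np.round(robot.current_joint_positions()))
duo("pics/w5.png",s)
E
```

```text
[[(235, 189, 70)], [], []] [-48.  47.  52.  68. -36.  78.  86.]
20 [[(235, 189, 71)], [], []] 18.4
22 [[(235, 189, 70)], [], []] 18.9
23.5 [[(235, 189, 71)], [], []] 19.4
25 [[(235, 189, 69)], [], []] 19.9
26.5 [[(235, 189, 71)], [], []] 20.4
28 [[(235, 189, 72)], [(216, 180, 18)], []] 20.9
29.5 [[(235, 189, 69)], [(218, 181, 21)], []] 21.4
31 [[(235, 189, 68)], [(218, 182, 22)], []] 21.9
32.5 [[(235, 189, 70)], [(218, 182, 22)], []] 22.4
34 [[(235, 189, 70)], [(210, 181, 16), (218, 182, 22)], []] 22.9
[-82.  33.  69. 105. -28.  32.  81.]
```

View pics/w5.png

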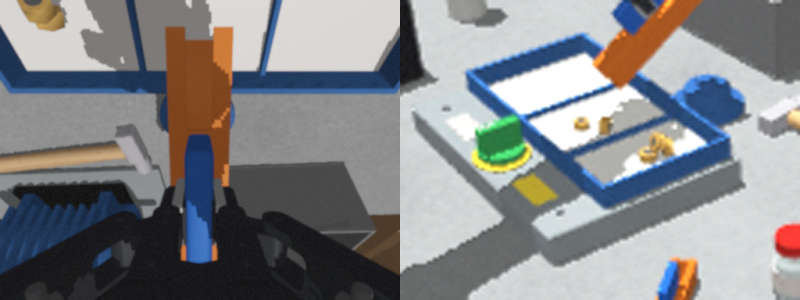

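Side crop: two nuts in the middle bay at (580,124) and (605,126), and three or so clustered in the right bay, where the third fell during the level-off. The remaining nuts go to the left bay. First I'll level off and work the elbow (j3) back from its limit, high above the tray.

```bash
python3 - <<'E'
from h import *
p,o=pour(.03,0,.095,2); robot.line_to(p,o,velocity=.15)
p,o=pour(.02,.1135,.13,0); robot.line_to(p,o,velocity=.15)
f,c=count(); print(c,np.round(robot.current_joint_positions()))
d=np.array([23,-5,-40,0,28,-3,-13])
for k in range(3):
    q=np.array(robot.current_joint_positions()); robot.move_j(list(q+.25*d)); 
    print("dev",(np.array(robot.current_tool_pos())-p).round(3),np.round(robot.current_eef_rot(),1),np.round(o,1))
    robot.line_to(p,o,velocity=.1); print(np.round(robot.current_joint_positions()),robot.current_time_s())
for t in (30,45): 
    P,O=pour(.02,.1135,.09,t); print(t,np.round(robot.inverse_kinematics(P,O)))
t=vision.grab_frame("top"); cv2.imwrite("pics/t2.png",cv2.resize(t[150:280,80:250,::-1],None,fx=4,fy=4,interpolation=cv2.INTER_CUBIC))
E
```

```text
[[(235, 189, 61)], [(210, 181, 22), (218, 182, 22)], []] [-49.  52.  50.  51. -37.  89.  74.]
dev [ 0.005 -0.035 -0.016] [-179.2   -2.5  173.7] [180.    0.  176.7]
[-46.  50.  40.  51. -29.  87.  71.] 25.5333
dev [ 0.006 -0.026 -0.008] [-179.7   -1.5  174.6] [180.    0.  176.7]
[-42.  48.  30.  50. -22.  85.  67.] 26.2083
dev [ 0.007 -0.019 -0.   ] [179.8  -0.5 175.2] [180.    0.  176.7]
[-38.  47.  20.  50. -14.  85.  64.] 26.825
30 [-64.  29.  33.  91.   6.  41.  46.]
45 [-85.  29.  49. 105.  26.  26.  20.]
```

View pics/t2.png

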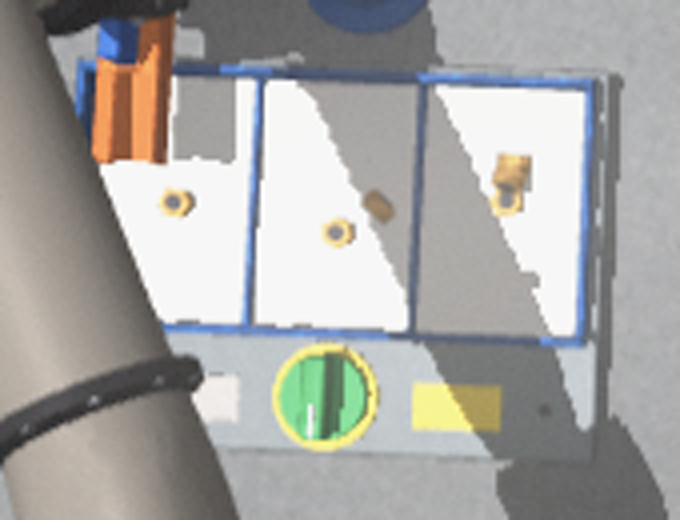

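The top crop shows the right bay with about three nuts clustered at (510,185), the middle bay with two at (338,232) and (378,205), and the left bay already with one at (177,202). I'll pour the rest into the left bay.

```bash
python3 - <<'E'
from h import *
p,o=pour(.025,.1135,.1,15); robot.line_to(p,o,velocity=.15)
p,o=pour(.025,.1135,.09,28); robot.line_to(p,o,velocity=.1)
for t in (31,34,36,38,40,42,44):
    try: s,c=tilts([t],.025,.1135)
    except robot.PlanningError as e: print(t,e); break
print(np.round(robot.current_joint_positions()))
print(np.round([wt(15)[0] for _ in range(2)],2))
duo("pics/w6.png",s)
E
```

```text
31 [[(235, 189, 61)], [(210, 181, 24), (218, 181, 21)], [(199, 168, 14)]] 28.3
34 [[(235, 189, 62)], [(210, 181, 19), (218, 181, 20)], [(202, 162, 13), (199, 168, 14)]] 28.8
36 [[(235, 189, 61)], [(210, 181, 19), (218, 181, 21)], [(197, 167, 32), (195, 173, 18)]] 29.3
38 [[(235, 189, 61)], [(210, 181, 19), (218, 181, 21)], [(199, 168, 14), (188, 169, 13), (195, 173, 18)]] 29.8
40 [[(235, 189, 62)], [(210, 181, 20), (218, 181, 21)], [(199, 168, 15), (188, 169, 13), (195, 173, 18)]] 30.3
42 [[(235, 189, 61)], [(210, 181, 18), (218, 181, 21)], [(199, 169, 18), (188, 169, 13), (195, 173, 18)]] 30.8
44 [[(235, 189, 61)], [(210, 181, 17), (218, 181, 21)], [(199, 168, 19), (188, 169, 13), (195, 173, 18)]] 31.3
[-84.  30.  50. 103.  20.  26.  26.]
[[-0.15 -0.06 -2.57]
 [-0.02 -0.09 -2.79]]
```

View pics/w6.png

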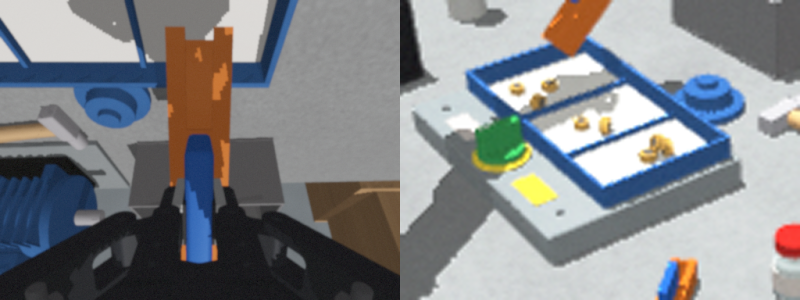

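The side crop now shows 3 nuts in the left bay, 2 in the middle and 3 in the right. The weight is down about 2 N, which matches eight nuts, so the shaker is empty. I'll return it to the mat.

```bash
python3 - <<'E'
from h import *
p,o=pour(.025,.1135,.12,10); robot.line_to(p,o,velocity=.15)
p,o=pour(.0,.06,.2,0); robot.line_to(p,o,velocity=.2)
print(wt(15))
robot.line_to([.55,-.06,.22],tool(SHYAW/2)[1],velocity=.3)
o=tool(SHYAW)[1]
G=[.537,-.271]
robot.line_to([*G,.15],o,velocity=.25); robot.line_to([*G,.075],velocity=.12)
print("touch",robot.line_to([*G,.060],velocity=.03,f_stop=6),robot.current_tool_pos(),np.round(robot.current_eef_rot(),2))
fingers.gripper_to(.5); robot.pause(.2)
robot.line_to([*G,.13],velocity=.12); robot.line_to([*G,.24],velocity=.25)
C=cam("wrist");f=vision.grab_frame("wrist");m=masks(f)
print(rect((m["orange"]|m["blue"]),.037,C),robot.current_time_s(),np.round(robot.current_joint_positions()))
s,c=count();print(c);t,c=count("top");print(c)
cv2.imwrite("pics/p.png",np.vstack([np.hstack([cv2.resize(f,(400,300)),cv2.resize(s[220:295,250:350],(400,300))]),np.hstack([cv2.resize(s[140:240,150:283],(400,300),interpolation=cv2.INTER_CUBIC),cv2.resize(t[160:270,90:237],(400,300),interpolation=cv2.INTER_CUBIC)])])[:,:,::-1])
E
```

```text
(array([-0.158,  0.243, -2.787]), np.float64(0.429))
touch True [ 0.53717741 -0.27093326  0.06159791] [1.7998e+02 2.0000e-02 1.6260e+02]
(array([ 0.53670825, -0.27192523]), -17.452537536621094, (190.72378540039062, 40.41567611694336)) 39.3917 [  3.  27.  33.  80. -14.  78. 109.]
[[(235, 189, 61)], [(210, 181, 17), (218, 181, 21)], [(199, 168, 15), (188, 169, 13), (195, 173, 15)]]
[[(207, 195, 75)], [(174, 201, 25), (164, 208, 28)], [(124, 200, 31), (116, 214, 34), (135, 214, 32)]]
```

View pics/p.png

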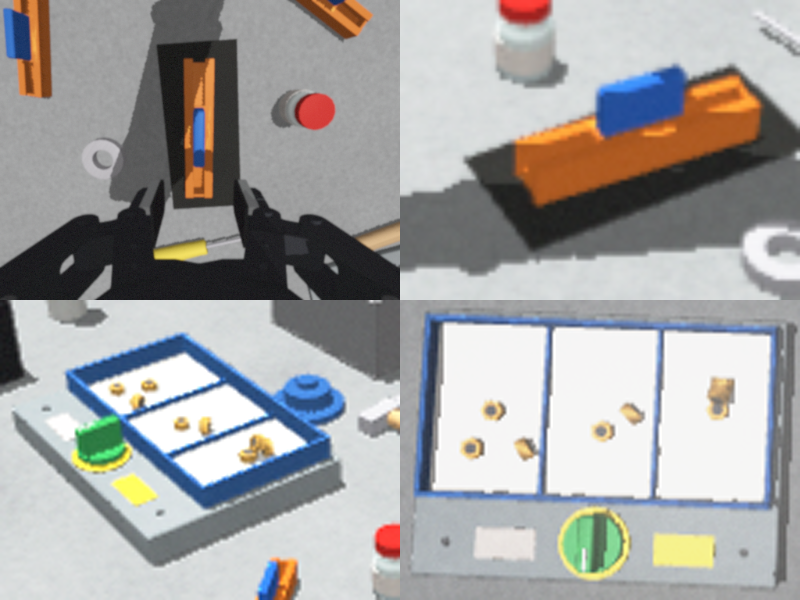

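The shaker lies flat on the mat with its slot empty, and the counts are 3/2/3. Next is the switch, which I'll locate with the wrist camera.

```bash
python3 - <<'E'
from h import *
C=cam("top"); print("top est",back([[161.3,248.7]],.045,C))
robot.line_to([.52,-.1,.26],tool(SHYAW)[1],velocity=.3)
P=[.41,.262,.23]; robot.move_to(P,tool(TRYAW)[1]); robot.pause(.2)
C=cam("wrist");f=vision.grab_frame("wrist");m=masks(f)
k,l,s,c=cv2.connectedComponentsWithStats((m["yellow"]|m["green"]).astype(np.uint8))
i=1+np.argmax(s[1:,4]); v,u=np.nonzero(l==i); g=m["green"][v,u]
for z in (.042,.05):
    w=back(np.c_[u,v][~g],z,C)[:,:2]; print("ring",z,cv2.minEnclosingCircle((w*1000).astype(np.float32)))
print("green hsv tops"); hsv=cv2.cvtColor(f,cv2.COLOR_RGB2HSV)
print(robot.current_time_s(),np.round(robot.current_joint_positions()),proj([[.411,.266,.088]],C))
cv2.imwrite("pics/s.png",cv2.resize(f[s[i,1]-40:s[i,1]+s[i,3]+40,s[i,0]-60:s[i,0]+s[i,2]+60,::-1],None,fx=3,fy=3)); print(s[i])
E
```

```text
top est [[0.41520013 0.26314243 0.045     ]]
ring 0.042 ((416.4565734863281, 263.8155212402344), 35.60029220581055)
ring 0.05 ((414.6340637207031, 263.8157958984375), 34.690345764160156)
green hsv tops
41.8833 [-52.  11.  21.  99.  -4.  71.  56.] [[261.91445281 182.52254861]]
[ 224  142   71   77 3527]
```

View pics/s.png

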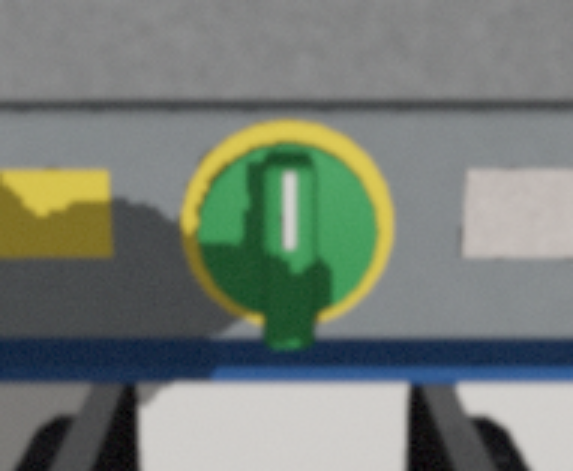

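```bash
python3 - <<'E'
from h import *
S=[.4145,.2637]; o=lambda a: tool(TRYAW-a)[1]
robot.line_to([*S,.13],o(0),velocity=.15)
print("hit",robot.line_to([*S,.078],velocity=.06,f_stop=10),robot.current_tool_pos())
fingers.gripper_to(0,60); print("gap",robot.current_finger_gap(),robot.current_contact_force(),robot.current_torque())
for a in (15,30,45,55,60,62,64,66):
    robot.line_to([*S,.078],o(a),velocity=.05); robot.pause(.1)
    tq=np.mean([robot.current_torque() for _ in range(3)],0)
    print(a,np.round(robot.current_eef_rot()[2],1),tq.round(3),np.round(robot.current_contact_force(),1),round(robot.current_time_s(),2),flush=True)
robot.pause(.2)
cv2.imwrite("pics/s2.png",cv2.resize(vision.grab_frame("wrist")[80:384,120:400,::-1],None,fx=1.8,fy=1.8))
E
```

```text
hit False [0.41488058 0.26387048 0.07832529]
gap 0.1765277381854423 [-0.35423409  3.80221587  2.58830981] [ 0.48486927 -0.06964345 -0.08958391]
15 161.9 [0.984 0.069 0.011] [-0.   6.2  4.1] 44.58
30 146.9 [0.999 0.035 0.099] [0.5 5.3 3.6] 45.08
45 131.9 [1.142 0.089 0.129] [-0.3  6.3  2.9] 45.59
55 121.9 [ 1.197 -0.009  0.122] [1.3 5.4 3.6] 46.02
60 116.9 [ 1.171 -0.041  0.123] [1.1 6.1 2.7] 46.37
62 115.2 [ 1.135 -0.04   1.064] [0.4 5.2 3.4] 46.72
64 113.4 [ 1.039 -0.084  1.982] [2.  5.4 2.7] 47.07
66 111.1 [ 0.937 -0.286  1.481] [1.7 5.2 5.4] 47.42
```

The moment jumps from 0.12 to about 2 Nm past 60°, so the knob is at its stop. I'll turn it back with the spring and release.

```bash
python3 - <<'E'
from h import *
S=[.4145,.2637]; o=lambda a: tool(TRYAW-a)[1]
for a in (45,20,3): robot.line_to([*S,.078],o(a),velocity=.05)
fingers.gripper_to(.5); robot.pause(.2)
robot.line_to([*S,.14],velocity=.12); robot.line_to([.41,.262,.23],o(0),velocity=.2); robot.pause(.3)
C=cam("wrist");f=vision.grab_frame("wrist");hsv=cv2.cvtColor(f,cv2.COLOR_RGB2HSV)
# white stripe on the bar and dark green bar angle
g=masks(f)["green"]; r=f[130:240,200:320]; h2=hsv[130:240,200:320]
w=((h2[...,1]<60)&(h2[...,2]>170)).astype(np.uint8)
k,l,s,c=cv2.connectedComponentsWithStats(w)
for i in range(1,k):
    if s[i,4]>8:
        v,u=np.nonzero(l==i); x=back(np.c_[u+200,v+130],.088,C)[:,:2]; print(s[i],(cv2.minAreaRect((x*1000).astype(np.float32))))
s_,c=count();print(c); t,c=count("top");print(c)
# shaker pose, top camera; bystanders before/after by recognise
m=masks(t);M=np.zeros_like(m["orange"]);M[153:240,342:371]=1; print("shaker",rect(m["orange"]&M,.034,cam("top")))
for lb in("jar","bearing","driver"): print(lb,[np.round(d["rect"]).tolist() for d in recognise(lb,"top")[:2]])
for lb in("endcap","hammer"): print(lb,[np.round(d["rect"]).tolist() for d in recognise(lb,"side")[:2]])
print(robot.current_contact_force(),robot.current_time_s())
E
```

```text
[ 58  32   5  26 118] ((401.834228515625, 265.3127136230469), (3.4460113048553467, 21.928457260131836), 86.79734802246094)
[118  36   2  24  30] ((407.4019775390625, 315.3879699707031), (0.8660444617271423, 20.29294776916504), 89.69436645507812)
[ 12 102  87   8 661] ((457.7955322265625, 257.71826171875), (78.08588409423828, 6.8293843269348145), 86.69498443603516)
[117 102   3   7  13] ((460.6181640625, 314.63653564453125), (1.8016769886016846, 5.898608207702637), 89.69464874267578)
[[(235, 189, 61)], [(210, 181, 16), (218, 181, 21)], [(199, 168, 15), (188, 169, 13), (195, 173, 15)]]
[[(207, 195, 77)], [(174, 201, 26), (164, 208, 27)], [(124, 200, 33), (116, 214, 33), (135, 214, 32)]]
shaker (array([ 0.53635413, -0.27033722]), -17.37946319580078, (190.3929443359375, 38.99420166015625))
jar [[304.0, 199.0, 19.0, 17.0]]
bearing [[406.0, 200.0, 22.0, 23.0], [123.0, 201.0, 9.0, 6.0]]
driver [[370.0, 134.0, 67.0, 10.0]]
endcap [[253.0, 175.0, 21.0, 21.0]]
hammer [[297.0, 185.0, 64.0, 32.0], [184.0, 188.0, 15.0, 17.0]]
[ 0.25717171 -0.2798814  -0.79663276] 51.7667
```

```bash
python3 -c "
from h import *
workorder.close_job(); print(robot.current_time_s())"
```

```text
the job is handed in; nothing more can be done
the job is handed in; nothing more can be done
```

The job is handed in, about 52 s into the 72 s allowed; no verdict is reported. I shook the shaker out over the tray, turned the start switch to its stop and back, and left the shaker lying on its mat.

**Last checks:**
- **Nuts:** both cameras show 3 in the left bay and 2 in the middle. The right bay holds a touching cluster that I count as 3 from its area, since the nuts there don't separate in the picture. The shaker lost about 2.0 N, which is eight nuts, and its slot looks empty.
- **Switch:** the moment rose from 0.12 to about 2 Nm past 60°, so the knob was on its stop. The white stripe on its grip is back in line with the tray, so it is at rest.
- **Shaker:** flat on the mat, about 4 mm from the mat's centre.
- **Other things:** the jar, bearing, screwdriver, end cap and hammer show at the same pixels as at the start. The gripper is clear of everything.

**What did not go to plan:**
- One nut fell while I was levelling the shaker or moving it from the right bay to the middle, and one more in the left bay before I tilted there. Both landed in the tray.
- I tried to look at the switch on its stop, but the limit of 12 pictures was reached, so I relied on the moment and angle readings.

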